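# Put the beat meter away in a chest that opens one drawer at a time

### The job

Put the pocket beat meter away in the wide drawer of the small bench chest. The chest's interlock lets only one drawer out at a time, so push the narrow drawer that was left open fully home, draw the wide drawer well out by its handle, set the meter down gently in it, dial up and flat on the floor, and push the wide drawer fully shut as well. Leave everything else on the desk where it is.

Things in the scene. Friction and masses are not known exactly. Their poses are not given: they have to be found in the camera images.
- parts_chest: Grey steel bench chest, fixed, 197 mm deep, 236 wide, 82 high; two blue-fronted drawers side by side: the narrow one nearer the robot, and the wide one. Origin on the desk under it; x points level from front to back (drawers open along -x), y along the front from the narrow drawer to the wide one, z up. Front edge of its top: 105 mm from the origin, flush with the faces of shut drawers.
- interlock (a point): The interlock, a pin hidden in the partition between the drawers (this point, 27 mm above the desk). While one drawer is out by more than about 8 mm, the other gives only 3 to 7 mm and then stands solid; do not force it. A drawer frees the other in the last 3 mm of closing, shut against its stop.
- narrow_drawer (a joint): How far the narrow drawer (front 73 mm wide) is out, m: 0 shut against its stop, 0.14 fully out. Slides with 1 to 2 N of friction and stays where it is left. It starts open.
- narrow_drawer_handle (a point): Middle of the narrow drawer's bow handle: a level 8 mm steel bar 46 mm long, its axis 28 mm in front of the drawer's face and 52 mm above the desk; moves with the drawer. The front is 57 mm high, from 13 to 70 mm above the desk. The drawer can be shut by pushing on this bar.
- wide_drawer (a joint): How far the wide drawer (front 146 mm wide) is out, m: 0 shut against its stop, 0.14 fully out. Slides with 1 to 2 N of friction and stays where it is left. It starts shut.
- wide_drawer_handle (a point): Middle of the wide drawer's bow handle: a level 8 mm steel bar 84 mm long, its axis 38 mm in front of the drawer's face and 52 mm above the desk; moves with the drawer. Behind the bar is a gap 34 mm deep and 76 mm long, open from above, where fingertips can hook to pull. The front is 57 mm high, from 13 to 70 mm above the desk.
- wide_drawer_floor (a point): Point on the wide drawer's inner floor, midway between its sides, 60 mm behind the inner face of its 12 mm front; moves with it; axes as the chest's. With the drawer 0.13 m out it is the middle of the uncovered floor (118 mm along the slide, 126 across). Floor 19 mm above the desk; sides and back stand 20 mm over the floor, the front 51; 53 mm of height when shut.
- meter_center (a point): Middle (17 mm above its underside) of the body of the pocket beat meter: silver and black instrument, body 42 mm (x) by 94 (y) by 34 (z, up), about 0.2 kg, black thumb dial 27 mm across and 9 high on top, 24 mm towards -y from the middle. It lies dial up on the desk; grip it across its 42 mm width.
- magnifier: Bystander to leave alone: desk magnifier, a round lens on a post over a black cast tray, 77x94 mm, 146 mm high. Origin at the centre of its underside.
- oil_bottle: Bystander to leave alone: white dropper bottle, 44 mm across, 112 mm high. Origin at the centre of its underside.
- movement: Bystander to leave alone: open brass two-plate clock movement, 79x155 mm, 99 mm high. Origin at the centre of its underside.
- pin_pack: Bystander to leave alone: small white card pack, 26x46 mm, 7 mm high, on the back part of the chest's top. Origin at the centre of its underside.
- bracelet_block: Bystander to leave alone: grey moulded block with slots, 37x53 mm, 20 mm high, on the back part of the chest's top. Origin at the centre of its underside.

How it is judged (in metres and radians):
On the way, in this order (a step that is already met when the one before it is completed fails the run):
1. the narrow drawer is shut (less than 5 mm out) (value of joint narrow_drawer below 0.005 m), for 0.2 s.
2. the wide drawer is drawn out by more than 80 mm (value of joint wide_drawer above 0.08 m), for 0.2 s.
3. the meter lies flat, dial up, let go, on the floor of the wide drawer, which is still out by more than 60 mm (x of meter_center in the frame of wide_drawer_floor between -0.06 and 0.085 m and y of meter_center in the frame of wide_drawer_floor between -0.06 and 0.06 m and z of meter_center in the frame of wide_drawer_floor between 0.01 and 0.025 m and angle between meter_center's own z axis and vertical below 0.15 rad and contact force between the fingers and beat_meter below 0.1 N and value of joint wide_drawer above 0.06 m), for 0.2 s.
At the end, for the whole second after the job is handed in: Both drawers are shut (each less than 5 mm out); the beat meter lies at rest on the floor of the wide drawer, dial up and level within about 8 degrees, let go (value of joint each of narrow_drawer, wide_drawer below 0.005 m and x of meter_center in the frame of wide_drawer_floor between -0.06 and 0.085 m and y of meter_center in the frame of wide_drawer_floor between -0.06 and 0.06 m and z of meter_center in the frame of wide_drawer_floor between 0.01 and 0.025 m and angle between meter_center's own z axis and vertical below 0.15 rad and contact force between the fingers and beat_meter below 0.1 N and linear speed of beat_meter below 0.02 m/s); the robot touches nothing.
It fails at once if the meter is dropped or thrown: it moves faster than 0.8 m/s while the fingers do not touch it (a fall of more than about 30 mm) (linear speed of beat_meter above 0.8 m/s and contact force between the fingers and beat_meter below 0.1 N).
It fails at once if the meter is tipped by more than 45 degrees (angle between meter_center's own z axis and vertical above 0.785 rad).
It fails at once if the interlock is forced: both drawers are out by more than 15 mm (value of joint each of narrow_drawer, wide_drawer above 0.015 m).
It fails at once if a bystander is pushed more than 30 mm from its place (distance of any of magnifier, oil_bottle, movement, pin_pack, bracelet_block from where it was at the start of the episode above 0.03 m).
It also fails if it takes over 72 s, if anything falls off the work surface, if the arm or the gripper's body presses on something with over 40 N, if the wrist force passes 120 N, or if a joint passes its speed limit or range.

### The arm

A 6-joint arm with a two-finger parallel gripper is mounted at the origin on the work surface; the furniture and walls round the work are solid. World frame = base frame: x ahead of the robot, y to its left, z up, the work surface at z = 0. Lengths are in mm, angles in degrees, forces in N, time in s.
With the tool pointing down it reaches from about 300 to 850 mm from the base axis. Payload 4.2 kg.
Tool frame: the origin (TCP) lies on the centre line of the jaws, within the pads' length; the fingertips stand 14 mm ahead of it and the grasp point (between the pads) lies 5 mm behind it (env.finger_overhang is the z of the fingertips in the tool frame, in mm); z points along the fingers, y is the line along which they close (so a half turn about z gives the same grasp; the last joint's range is limited). The gripper opens to 91 mm and grips with 3 to 60 N. Pads are 32 mm wide; open, the fingers measure 118 mm over their backs; the gripper's body (76 mm by 178 mm) begins 60 mm behind the grasp point.
Start: joints at [-64.916, 18.312, 89.639, -0, 72.044, -1.146], TCP at [254.141, -515.804, 227.976] pointing down, gripper open.
Joint ranges: [-177.97, 177.97], [-48.28, 115.42], [12.27, 149.76], [-77.06, 257.06], [2.81, 150.46], [-146.56, 146.56]. Speed limits (degrees/s): [147.25, 147.25, 180, 180, 180, 180].

### API

Orientations are given as [roll, pitch, yaw] about the fixed x, y, z axes, in that order (R = Rz(yaw) Ry(pitch) Rx(roll)).
In Python, from workcell import sensors, viewer, env gives the robot as it stands. The module is installed in compiled form; this text tells all that it offers.
- The arm moves only by the tool step_arm, never from a script. Its argument "plan" is one flat list of numbers, 6 for each row, row after row: the shift along the tool's x, y, z in cm, then the turn, a rotation vector about the tool's x, y, z in rad. In form: [x, y, z, wx, wy, wz, x, y, z, wx, wy, wz, ...]. A call has 1 to 5 rows; each row shifts and turns the commanded pose from where the row before left it, along the tool's axes as they then stand; what a row does not reach is not made up. A row lasts 1/12 s, in which the tool goes at most 41.7 mm and 7.16 degrees, less where a joint would pass 70% of its speed; a pose out of reach is approached as far as the arm can. A call is refused whole if a number of a shift passes 4.17 or a number of a turn 0.125, either way. A call with a gripper value outside its range is refused whole. "hand" is the finger opening in cm, from 0 to 9.12, set as the call begins (left out, the last holds). The fingers move at their own pace and stop on an object; "newtons" is the grip in N (left out, the last holds). Time passes only in rows, so rows that do not move let the fingers close. It gives the time, the measured TCP pose, the force, the opening and the grip force at its end, in the units of the state.
- sensors.state(): the state, without advancing time (a new reading comes with each control period).
- viewer.grab_frame(name): name is "scene" or "top" or "wrist"; returns a dict with "img" (400x640x3 uint8, red, green, blue), "fx", "fy", "cx", "cy" (pixels), "position" and "attitude" of the camera in the world. Camera axes: x right, y down, z forward; pixel columns grow to the right and rows downward; lengths in mm; the calibration is good to about 2 mm. A picture is of the moment at which its call begins. There is no depth.
- env.job_done(): hands the job in; it is judged then, once.
Trained networks look in a picture, given as the dict that the camera call returned (one of the last four; its "shot" number tells which), for a name from the list of things; names that differ only in an ending like _2 or _b are one class to them, and where a whole thing is asked for, a point or a joint stands for the part that bears it (a point fixed in the world has none). Each returns a list of dicts, best first, with "score" (0 to 1); they miss things now and then, are a little off and sometimes report something else, mostly with a low value. They report only what shows in the picture. A call takes as long as a camera call.
- viewer.boxes_of(name, picture): "location" ([column, row] in pixels, amid what is visible of it).
- viewer.pinpoint(name, picture): "location" ([column, row] in pixels: a listed point, or the origin of a listed thing).
The state is a dict: "time_s": time; "qpos": joint angles; "qvel": joint speeds; "effort": joint torques, N m; "ee_pos": TCP position; "ee_rot": TCP orientation; "force": force on the tool from outside, world axes, zero at the start; "torque": the same for the moment, N m; "gripper_width": finger opening in mm; "gripper_force": force on a finger pad.
Only numpy, scipy, OpenCV 4.12 (cv2) and the standard library are available. Lean on these libraries where they do the work, as an engineer would, in place of code of your own. Each camera call takes 0.05 s, during which the arm holds its last target. There are 200 camera calls.

## Working session

There is one attempt and no reset: what is moved stays moved. The work goes in short steps, Python scripts to look and compute and a tool call to move; the robot and the scene stay as the last step left them, time stands still between calls to the robot, and variables do not carry over. Pictures are saved under pics/ and viewed, at most 10 in all, crops included, and the job is handed in when it is done.

Besides the shell and the picture viewer there is one more tool, called after "Request:" as name(argument=value, ...) on one line, values as JSON. step_arm: Moves the arm, as the interface text tells. Its arguments: {"type":"object","properties":{"plan":{"type":"array","items":{"type":"number"}},"hand":{"type":"number"},"newtons":{"type":"number"}},"required":["plan"]}

```bash
mkdir -p pics; cat > h.py <<'E'
import numpy as np, cv2
from scipy.spatial.transform import Rotation as Ro
from workcell import sensors, viewer, env
def Rcam(f):
    a=np.array(f["attitude"],float)
    return a if a.shape==(3,3) else Ro.from_euler('xyz',a,degrees=True).as_matrix() if a.size==3 else None
def onplane(f,px,z):
    d=Rcam(f)@np.array([(px[0]-f["cx"])/f["fx"],(px[1]-f["cy"])/f["fy"],1.])
    p=np.array(f["position"],float); return p+d*(z-p[2])/d[2]
def save(f,n): cv2.imwrite(f"pics/{n}.png",f["img"][:,:,::-1])
def look(f,items,fn=None):
    fn=fn or viewer.pinpoint
    for n,z in items:
        for r in fn(n,f)[:2]:
            print(n,round(r["score"],2),np.round(r["location"],0),onplane(f,r["location"],z).round(0))
E
python3 - <<'E'
from h import *
print(sensors.state())
I=[("parts_chest",0),("interlock",27),("narrow_drawer_handle",52),("wide_drawer_handle",52),("wide_drawer_floor",19),("meter_center",17),("magnifier",0),("oil_bottle",0),("movement",0),("pin_pack",82),("bracelet_block",82)]
fs=[]
for c in ("top","scene"):
    f=viewer.grab_frame(c); save(f,c); fs.append(f["img"]); print(c,f["position"],f["attitude"],f["fx"]); look(f,I)
cv2.imwrite("pics/both.png",cv2.resize(np.vstack(fs)[:,:,::-1],(480,600)))
E
```

```text
{'time_s': 0.0, 'qpos': array([-6.49144623e+01,  1.83513749e+01,  8.97078913e+01, -3.00034879e-04,
        7.20415844e+01, -1.14539854e+00]), 'qvel': array([ 0.03345455, -0.06608694,  0.00568157,  0.05042841, -0.04795279,
        0.04888789]), 'effort': array([ 1.63307905e-03, -4.12451684e+01, -2.31975281e+01,  7.27242208e-02,
        4.55977803e-02, -1.52773623e-04]), 'ee_pos': array([ 253.9440798 , -515.34824032,  227.11284817]), 'ee_rot': array([-1.79899164e+02, -1.73076937e-03,  2.62310275e+01]), 'force': array([-0.41490617,  0.32989478,  0.41642617]), 'torque': array([-0.01625817,  0.00598251, -0.02329196]), 'gripper_force': 0.0, 'gripper_width': 91.16083984269436}
top [ 285.27988247 -105.93488614 1126.55509874] [-171.461998     -0.71060588  -90.67499586] 433.44558448399715
parts_chest 0.92 [434. 194.] [ 454. -415.    0.]
interlock 0.85 [405. 206.] [ 422. -332.   27.]
narrow_drawer_handle 0.6 [369. 216.] [ 394. -236.   52.]
wide_drawer_handle 0.55 [380. 176.] [ 495. -266.   52.]
wide_drawer_floor 0.47 [209. 231.] [364. 168.  19.]
meter_center 0.76 [275. 180.] [493.   3.  17.]
magnifier 0.57 [202. 171.] [522. 195.   0.]
oil_bottle 0.58 [192. 201.] [442. 220.   0.]
pin_pack 0.63 [459. 166.] [ 513. -459.   82.]
bracelet_block 0.69 [459. 203.] [ 421. -453.   82.]
scene [  223.88463812 -1078.39168914  1128.36869156] [-137.60287814   -0.5392064   -11.64820172] 517.9064039331423
narrow_drawer_handle 0.66 [306. 238.] [ 373. -237.   52.]
meter_center 0.63 [330. 177.] [496.  10.  17.]
magnifier 0.63 [322. 138.] [514. 212.   0.]
oil_bottle 0.91 [301. 138.] [443. 222.   0.]
oil_bottle 0.38 [277. 153.] [354. 165.   0.]
movement 0.53 [281. 151.] [368. 172.   0.]
pin_pack 0.67 [340. 294.] [ 417. -442.   82.]
pin_pack 0.6 [384. 290.] [ 522. -452.   82.]
bracelet_block 0.77 [343. 291.] [ 427. -434.   82.]
```

View pics/top.png

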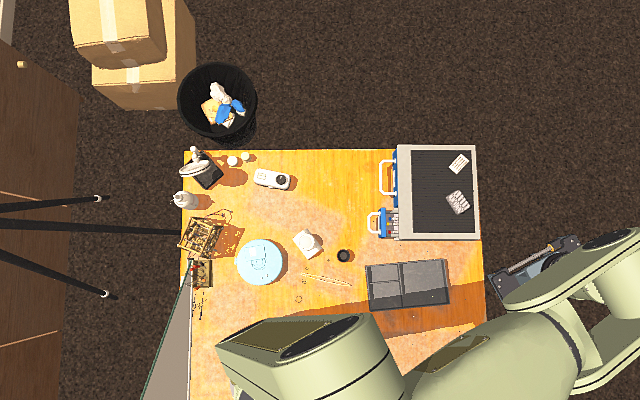

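View pics/scene.png

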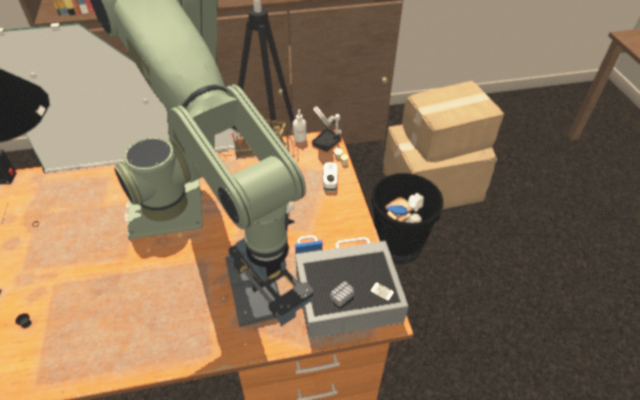

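The top view shows the chest at columns 395–478, rows 145–240. Its drawers open to the left (+y), and the narrow one (handle about (372,222)) is partly out. The wide handle is at about (383,177) and the meter at about (272,180), dial to the right. I'll zoom in on this area.

```bash
python3 - <<'E'
from h import *
f=viewer.grab_frame("top")
c=f["img"][140:250,355:485,::-1]; m=f["img"][160:200,245:300,::-1]
a=cv2.resize(c,None,fx=5,fy=5,interpolation=cv2.INTER_CUBIC)
b=cv2.resize(m,None,fx=2.6,fy=2.6,interpolation=cv2.INTER_CUBIC)
a=np.hstack([a,np.zeros((550,145,3),np.uint8)]); a[:b.shape[0],650:650+b.shape[1]]=b
cv2.imwrite("pics/crop.png",a)
E
```

```text
(no output)
```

View pics/crop.png

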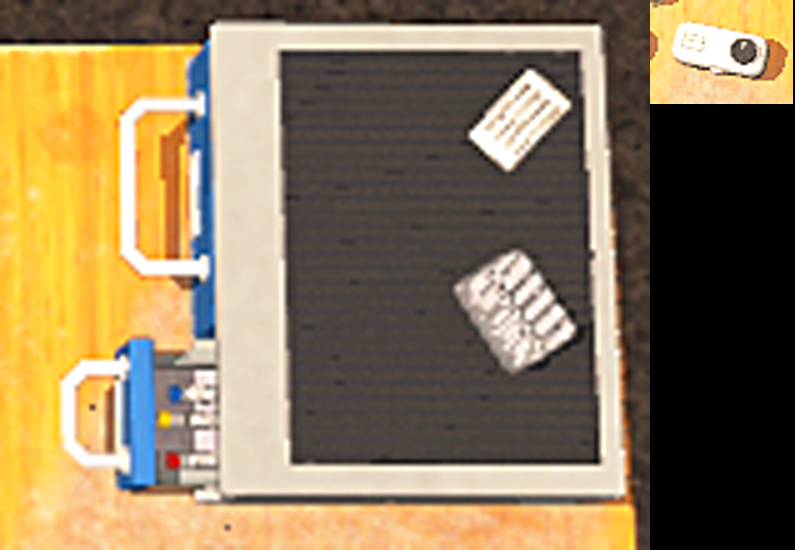

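```bash
python3 - <<'E'
from h import *
f=viewer.grab_frame("top")
for n,p,z in [("FW",(397.6,145),82),("FN",(399,239),82),("BW",(475,145.6),82),("BN",(480,239.4),82),("whmid",(380.4,177),52),("wh1",(380.4,160.6),52),("wh2",(380.4,193.6),52),("nh",(368.4,223),52),("nh1",(368.4,213.4),52),("nh2",(368.4,232.4),52),("dial",(280.6,179.3),43),("metL",(256,176),30),("metR",(290,183),30)]:
    print(n,onplane(f,p,z).round(0))
# meter mask
im=f["img"][160:200,245:300]; hsv=cv2.cvtColor(im,cv2.COLOR_RGB2HSV)
m=((hsv[...,1]<60)&(hsv[...,2]>120)|(hsv[...,2]<60)).astype(np.uint8)
n,l,s,c=cv2.connectedComponentsWithStats(m); i=1+np.argmax(s[1:,4])
r=cv2.minAreaRect(np.argwhere(l==i)[:,::-1].astype(np.float32)); b=cv2.boxPoints(r)+[245,160]
print(s[i],[onplane(f,q,25).round(0)[:2] for q in b], onplane(f,b.mean(0),25).round(0))
E
```

```text
FW [ 567. -309.   82.]
FN [ 334. -303.   82.]
BW [ 564. -502.   82.]
BN [ 331. -499.   82.]
whmid [ 492. -268.   52.]
wh1 [ 535. -269.   52.]
wh2 [ 450. -267.   52.]
nh [ 376. -234.   52.]
nh1 [ 400. -235.   52.]
nh2 [ 353. -234.   52.]
dial [491. -15.  43.]
metL [502.  49.  30.]
metR [483. -38.  30.]
[  8   8  38  22 470] [array([484.,  60.]), array([527.,  51.]), array([506., -41.]), array([463., -32.])] [495.  10.  25.]
```

Request:
step_arm(plan=[2.55, -2.43, 0, 0, 0, 0, 2.55, -2.43, 0, 0, 0, 0, 2.55, -2.43, 0, 0, 0, 0, 2.55, -2.43, 0, 0, 0, 0, 2.55, -2.43, 0, 0, 0, 0], hand=0)

```text
time_s: 1.72
ee_pos: [315.0, -349.0, 228.0]
ee_rot: [180.0, -0.0, 26.2]
force: [0.7, 0.2, 0.8]
gripper_width: 60.8
gripper_force: 0.0
```

Request:
step_arm(plan=[2.55, -2.43, 0, 0, 0, 0, 2.55, -2.43, 0, 0, 0, 0, 2.55, -2.43, 0, 0, 0, 0, 2.55, -2.43, 0, 0, 0, 0, 2.55, -2.43, 0, 0, 0, 0])

```text
time_s: 2.13
ee_pos: [375.7, -183.5, 228.2]
ee_rot: [180.0, -0.0, 26.2]
force: [0.5, 0.3, -0.5]
gripper_width: 27.5
gripper_force: 0.0
```

Request:
step_arm(plan=[0, 0, 0, 0, 0, 0.12, 0, 0, 0, 0, 0, 0.12, 0, 0, 0, 0, 0, 0.12, 0, 0, 0, 0, 0, 0.12, 0, 0, 0, 0, 0, 0])

```text
time_s: 2.55
ee_pos: [375.6, -185.0, 228.1]
ee_rot: [180.0, -0.0, -1.4]
force: [-0.1, -0.1, -0.2]
gripper_width: 0.3
gripper_force: 0.0
```

```bash
python3 - <<'E'
from h import *
f=viewer.grab_frame("wrist"); save(f,"w1"); print(f["position"],f["attitude"],f["fx"])
look(f,[("narrow_drawer_handle",52),("wide_drawer_handle",52)])
E
```

```text
[ 458.58312118 -186.55364451  384.66614752] [ 1.63087427e+02 -1.69581663e-02 -9.13088389e+01] 304.80910001921865
narrow_drawer_handle 0.86 [357. 186.] [ 374. -230.   52.]
wide_drawer_handle 0.76 [396.  76.] [ 489. -268.   52.]
```

View pics/w1.png

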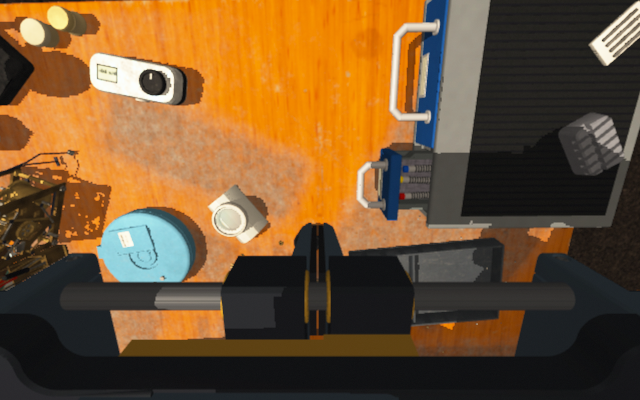

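The wrist view agrees with the top view: narrow bar at (360,185), wide bar at (395,72), meter at (137,79). Next I descend and push the narrow drawer.

Request:
step_arm(plan=[0, 0, 3.6, 0, 0, 0, 0, 0, 3.6, 0, 0, 0, 0, 0, 3.6, 0, 0, 0, 0, 0, 3.6, 0, 0, 0, 0, 0, 3.6, 0, 0, 0])

```text
time_s: 3.12
ee_pos: [375.6, -185.3, 46.8]
ee_rot: [180.0, -0.1, -1.2]
force: [0.6, 0.3, -0.0]
gripper_width: 0.7
gripper_force: 0.0
```

Request:
step_arm(plan=[0, 1, 0, 0, 0, 0, 0, 1, 0, 0, 0, 0, 0, 1, 0, 0, 0, 0, 0, 1, 0, 0, 0, 0, 0, 1, 0, 0, 0, 0])

```text
time_s: 3.53
ee_pos: [375.8, -237.2, 49.9]
ee_rot: [179.9, -0.2, -1.3]
force: [1.4, 1.4, 1.1]
gripper_width: 0.6
gripper_force: 1.0
```

Request:
step_arm(plan=[0, 0.4, 0, 0, 0, 0, 0, 0.4, 0, 0, 0, 0, 0, 0.3, 0, 0, 0, 0, 0, 0.3, 0, 0, 0, 0, 0, 0.3, 0, 0, 0, 0])

```text
time_s: 3.95
ee_pos: [373.9, -252.1, 48.1]
ee_rot: [-180.0, 0.0, -1.3]
force: [0.3, 1.1, 1.0]
gripper_width: 0.5
gripper_force: 0.8
```

Request:
step_arm(plan=[0, 0.3, 0, 0, 0, 0, 0, 0.2, 0, 0, 0, 0, 0, 0.2, 0, 0, 0, 0, 0, 0, 0, 0, 0, 0])

```text
time_s: 4.28
ee_pos: [373.8, -259.4, 47.9]
ee_rot: [180.0, 0.0, -1.3]
force: [0.2, -0.7, 0.1]
gripper_width: 0.4
gripper_force: 0.0
```

Request:
step_arm(plan=[0, 0.2, 0, 0, 0, 0, 0, 0.1, 0, 0, 0, 0])

```text
time_s: 4.45
ee_pos: [373.6, -260.0, 47.8]
ee_rot: [-179.7, 0.0, -1.4]
force: [4.6, 11.9, 5.0]
gripper_width: 0.5
gripper_force: 6.4
```

Request:
step_arm(plan=[0, 0.1, 0, 0, 0, 0, 0, 0.1, 0, 0, 0, 0])

```text
time_s: 4.62
ee_pos: [373.5, -260.2, 47.8]
ee_rot: [-179.5, 0.1, -1.5]
force: [6.4, 19.5, 6.8]
gripper_width: 0.7
gripper_force: 10.1
```

Request:
step_arm(plan=[0, -1.5, 0, 0, 0, 0, 0, -1.5, 0, 0, 0, 0, 0, 0, -3.5, 0, 0, 0, 0, 0, -3.5, 0, 0, 0, 0, 0, 0, 0, 0, 0], hand=2.8)

```text
time_s: 5.03
ee_pos: [377.9, -236.3, 123.1]
ee_rot: [179.6, -0.6, -1.2]
force: [0.5, -0.3, 0.5]
gripper_width: 27.6
gripper_force: 0.0
```

Request:
step_arm(plan=[3.0, 0.7, 0, 0, 0, 0, 3.0, 0.7, 0, 0, 0, 0, 3.0, 0.7, 0, 0, 0, 0, 2.7, 0.7, 0, 0, 0, 0, 0, 0, 0, 0, 0, 0])

```text
time_s: 5.45
ee_pos: [496.0, -266.7, 117.7]
ee_rot: [179.8, -0.3, -1.2]
force: [0.5, -0.3, 0.6]
gripper_width: 28.5
gripper_force: 0.0
```

```bash
python3 - <<'E'
from h import *
f=viewer.grab_frame("top"); g=viewer.grab_frame("wrist")
for k in (f,g): look(k,[("narrow_drawer_handle",52),("wide_drawer_handle",52)])
print(sensors.state()["ee_pos"])
a=cv2.resize(f["img"][140:250,355:485],(600,508)); cv2.imwrite("pics/c2.png",np.vstack([cv2.resize(f["img"][140:250,340:490],(400,293)),cv2.resize(g["img"],(400,250))])[:,:,::-1])
E
```

```text
narrow_drawer_handle 0.48 [330. 343.] [ 377. -274.   52.]
wide_drawer_handle 0.83 [320. 221.] [ 493. -267.   52.]
[ 489.50357533 -264.37291114  117.78296781]
```

View pics/c2.png

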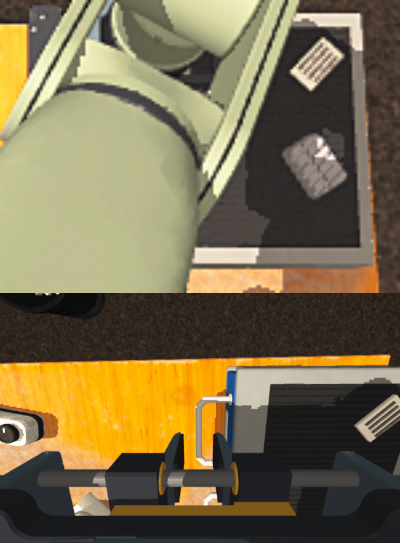

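The wrist view shows the wide bar between the open fingers, with the narrow drawer shut (its bar is now at y=-274). I descend and grip the bar.

Request:
step_arm(plan=[0, 0.3, 1.5, 0, 0, 0, 0, 0, 1.5, 0, 0, 0, 0, 0, 1.5, 0, 0, 0, 0, 0, 1.5, 0, 0, 0, 0, 0, 1.1, 0, 0, 0])

```text
time_s: 6.17
ee_pos: [489.4, -267.3, 46.1]
ee_rot: [-180.0, 0.1, -1.3]
force: [-0.3, 0.5, -0.2]
gripper_width: 28.3
gripper_force: 0.0
```

Request:
step_arm(plan=[0, 0, 0, 0, 0, 0, 0, 0, 0, 0, 0, 0, 0, 0, 0, 0, 0, 0, 0, 0, 0, 0, 0, 0, 0, 0, 0, 0, 0, 0], hand=0, newtons=15)

```text
time_s: 6.58
ee_pos: [490.9, -266.2, 47.7]
ee_rot: [-179.9, -0.0, -1.3]
force: [1.9, 5.8, -0.6]
gripper_width: 7.6
gripper_force: 15.0
```

Request:
step_arm(plan=[0, -0.5, 0, 0, 0, 0, 0, -1, 0, 0, 0, 0, 0, -1, 0, 0, 0, 0, 0, -1, 0, 0, 0, 0, 0, -1, 0, 0, 0, 0])

```text
time_s: 7.0
ee_pos: [491.7, -221.8, 47.6]
ee_rot: [180.0, -0.0, -1.2]
force: [-0.4, -3.0, 3.7]
gripper_width: 7.7
gripper_force: 15.0
```

Request:
step_arm(plan=[0, -1, 0, 0, 0, 0, 0, -1, 0, 0, 0, 0, 0, -1, 0, 0, 0, 0, 0, -1, 0, 0, 0, 0, 0, -1, 0, 0, 0, 0])

```text
time_s: 7.42
ee_pos: [492.5, -171.5, 47.6]
ee_rot: [180.0, 0.0, -1.2]
force: [-3.5, -1.3, 6.4]
gripper_width: 7.5
gripper_force: 15.0
```

Request:
step_arm(plan=[0, -1, 0, 0, 0, 0, 0, -1, 0, 0, 0, 0, 0, -1, 0, 0, 0, 0, 0, -0.5, 0, 0, 0, 0, 0, 0, 0, 0, 0, 0])

```text
time_s: 7.83
ee_pos: [493.1, -135.4, 47.5]
ee_rot: [-179.9, 0.0, -1.2]
force: [-3.8, 1.8, 7.1]
gripper_width: 7.0
gripper_force: 15.0
```

Request:
step_arm(plan=[0, 0, 0, 0, 0, 0, 0, 0, 0, 0, 0, 0, 0, 0, -3, 0, 0, 0, 0, 0, -4, 0, 0, 0, 0, 0, -4, 0, 0, 0], hand=2.8)

```text
time_s: 8.25
ee_pos: [492.9, -136.9, 157.1]
ee_rot: [-179.9, 0.2, -1.3]
force: [0.4, -0.6, -0.0]
gripper_width: 27.9
gripper_force: 0.0
```

Request:
step_arm(plan=[0, -3, -2.5, 0, 0, 0, 0, -3, -2.5, 0, 0, 0, 0, -3, 0, 0, 0, 0, 0, -3, 0, 0, 0, 0, 0, -2.5, 0, 0, 0, 0], hand=7)

```text
time_s: 8.67
ee_pos: [496.8, 9.5, 207.4]
ee_rot: [-179.9, -0.1, -1.3]
force: [-0.1, 0.3, -0.7]
gripper_width: 58.5
gripper_force: 0.0
```

Request:
step_arm(plan=[0, 0, 0, 0, 0, -0.115, 0, 0, 0, 0, 0, -0.115, 0, 0, 0, 0, 0, -0.115, 0, 0, 0, 0, 0, -0.115, 0, 0, 0, 0, 0, -0.115])

```text
time_s: 9.08
ee_pos: [496.8, 7.9, 206.6]
ee_rot: [-180.0, -0.0, 32.0]
force: [-0.6, 0.1, 0.5]
gripper_width: 69.8
gripper_force: 0.0
```

Request:
step_arm(plan=[0, 0, 0, 0, 0, -0.115, 0, 0, 0, 0, 0, -0.115, 0, 0, 0, 0, 0, -0.115, 0, 0, 0, 0, 0, -0.115, 0, 0, 0, 0, 0, -0.115])

```text
time_s: 9.5
ee_pos: [496.8, 7.8, 206.6]
ee_rot: [-180.0, -0.0, 64.9]
force: [0.1, 0.3, -0.4]
gripper_width: 70.1
gripper_force: 0.0
```

Request:
step_arm(plan=[0, 0, 0, 0, 0, -0.115, 0, 0, 0, 0, 0, -0.115, 0, 0, 0, 0, 0, 0])

```text
time_s: 9.75
ee_pos: [496.7, 7.7, 206.6]
ee_rot: [-180.0, -0.0, 77.9]
force: [0.1, -0.6, 0.1]
gripper_width: 70.0
gripper_force: 0.0
```

```bash
python3 - <<'E'
from h import *
f=viewer.grab_frame("wrist"); save(f,"w3"); look(f,[("meter_center",17),("wide_drawer_handle",52),("wide_drawer_floor",19)])
print(sensors.state()["ee_pos"],sensors.state()["ee_rot"])
E
```

```text
meter_center 0.86 [313. 178.] [493.  15.  17.]
wide_drawer_handle 0.76 [341. 307.] [ 495. -139.   52.]
[496.79640032   7.42713852 206.81174236] [-1.79999237e+02 -9.39217911e-03  7.76731222e+01]
```

View pics/w3.png

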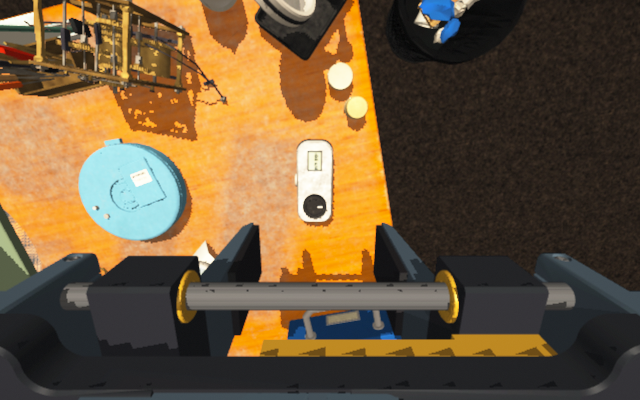

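The meter lies upright in the wrist view at columns 297–333, rows 139–222, in line with the fingers and about 5 mm off. I correct and descend.

Request:
step_arm(plan=[0.5, -0.5, 4, 0, 0, 0, 0, 0, 4, 0, 0, 0, 0, 0, 4, 0, 0, 0, 0, 0, 3, 0, 0, 0, 0, 0, 1.5, 0, 0, 0])

```text
time_s: 10.37
ee_pos: [490.4, 13.3, 38.4]
ee_rot: [-179.7, 0.1, 77.7]
force: [-0.2, -0.1, 0.0]
gripper_width: 70.1
gripper_force: 0.0
```

Request:
step_arm(plan=[0, 0, 1, 0, 0, 0, 0, 0, 1, 0, 0, 0, 0, 0, 0.3, 0, 0, 0, 0, 0, 0, 0, 0, 0])

```text
time_s: 10.7
ee_pos: [493.2, 13.2, 18.9]
ee_rot: [180.0, -0.0, 77.8]
force: [-0.2, -0.2, 1.0]
gripper_width: 70.1
gripper_force: 0.0
```

Request:
step_arm(plan=[0, 0, 0, 0, 0, 0, 0, 0, 0, 0, 0, 0, 0, 0, 0, 0, 0, 0, 0, 0, 0, 0, 0, 0, 0, 0, 0, 0, 0, 0], hand=3, newtons=20)

```text
time_s: 11.12
ee_pos: [493.6, 13.1, 19.6]
ee_rot: [179.9, -0.0, 77.8]
force: [-0.6, -0.4, 1.1]
gripper_width: 41.3
gripper_force: 20.0
```

Request:
step_arm(plan=[0, 0, -2, 0, 0, 0, 0, 0, -3, 0, 0, 0, 0, 0, -3, 0, 0, 0, 0, 0, -3, 0, 0, -0.09, 0, 0, -2, 0, 0, -0.1])

```text
time_s: 11.53
ee_pos: [493.5, 13.2, 151.5]
ee_rot: [179.8, -0.0, 88.9]
force: [-0.2, 0.2, -2.0]
gripper_width: 41.6
gripper_force: 20.0
```

Request:
step_arm(plan=[-2, 0.05, 0, 0, 0, 0, -3, 0.1, 0, 0, 0, 0, -3, 0.1, 0, 0, 0, 0, -3, 0.1, 0, 0, 0, 0, -3, 0.1, 0, 0, 0, 0])

```text
time_s: 11.95
ee_pos: [493.6, -128.0, 148.8]
ee_rot: [-180.0, -0.0, 88.7]
force: [0.7, 0.3, -2.5]
gripper_width: 41.5
gripper_force: 20.0
```

Request:
step_arm(plan=[-3, 0.1, 0, 0, 0, 0, -3, 0.1, 0, 0, 0, 0, -3, 0.1, 0, 0, 0, 0, -2, 0, 0, 0, 0, 0, -0.9, 0, 0, 0, 0, 0])

```text
time_s: 12.37
ee_pos: [494.0, -248.4, 148.5]
ee_rot: [-180.0, 0.0, 88.5]
force: [0.3, 0.5, -1.3]
gripper_width: 41.6
gripper_force: 20.0
```

```bash
python3 - <<'E'
from h import *
f=viewer.grab_frame("wrist"); save(f,"w4"); look(f,[("meter_center",158),("wide_drawer_handle",52),("wide_drawer_floor",19)])
s=sensors.state();print(s["ee_pos"],s["ee_rot"],s["gripper_width"])
E
```

```text
meter_center 0.95 [320. 258.] [ 496. -242.  158.]
wide_drawer_handle 0.98 [312.  70.] [ 493. -137.   52.]
[ 494.08591569 -244.81111178  148.60927525] [-1.79942515e+02 -7.62277214e-02  8.86772741e+01] 41.394222516531286
```

View pics/w4.png

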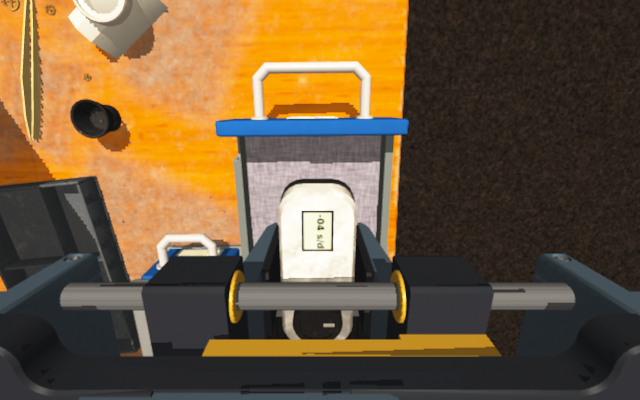

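The meter is held over the open drawer floor: front at row 127, meter at columns 280–357, clear of the front and both sides. I lower it.

Request:
step_arm(plan=[0, 0, 3, 0, 0, 0, 0, 0, 3, 0, 0, 0, 0, 0, 2.5, 0, 0, 0, 0, 0, 1, 0, 0, 0, 0, 0, 0.8, 0, 0, 0])

```text
time_s: 12.98
ee_pos: [494.0, -244.3, 44.8]
ee_rot: [-179.9, -0.1, 88.8]
force: [0.1, 0.1, -1.8]
gripper_width: 41.5
gripper_force: 20.0
```

Request:
step_arm(plan=[0, 0, 0.2, 0, 0, 0, 0, 0, 0.2, 0, 0, 0, 0, 0, 0, 0, 0, 0])

```text
time_s: 13.23
ee_pos: [495.4, -246.1, 42.9]
ee_rot: [179.9, 0.1, 88.7]
force: [-0.4, -0.8, -1.4]
gripper_width: 41.4
gripper_force: 20.0
```

Request:
step_arm(plan=[0, 0, 0.1, 0, 0, 0, 0, 0, 0.1, 0, 0, 0, 0, 0, 0, 0, 0, 0])

```text
time_s: 13.48
ee_pos: [494.8, -246.1, 40.5]
ee_rot: [179.9, 0.0, 88.7]
force: [0.3, 0.4, -2.3]
gripper_width: 41.4
gripper_force: 20.0
```

Request:
step_arm(plan=[0, 0, 0.1, 0, 0, 0, 0, 0, 0.1, 0, 0, 0, 0, 0, 0, 0, 0, 0])

```text
time_s: 13.73
ee_pos: [494.7, -246.1, 38.6]
ee_rot: [180.0, 0.0, 88.7]
force: [-1.6, -0.1, 2.1]
gripper_width: 41.2
gripper_force: 20.0
```

Request:
step_arm(plan=[0, 0, 0.1, 0, 0, 0, 0, 0, 0, 0, 0, 0])

```text
time_s: 13.9
ee_pos: [494.7, -246.2, 38.5]
ee_rot: [179.9, 0.0, 88.7]
force: [-2.9, 0.7, 9.1]
gripper_width: 41.8
gripper_force: 20.0
```

Request:
step_arm(plan=[0, 0, 0, 0, 0, 0, 0, 0, 0, 0, 0, 0, 0, 0, 0, 0, 0, 0, 0, 0, 0, 0, 0, 0, 0, 0, 0, 0, 0, 0], hand=6)

```text
time_s: 14.32
ee_pos: [494.5, -245.9, 36.8]
ee_rot: [-180.0, -0.0, 88.7]
force: [-0.3, -0.6, -0.0]
gripper_width: 59.9
gripper_force: 0.0
```

Request:
step_arm(plan=[0, 0, -1.5, 0, 0, 0, 0, 0, -3, 0, 0, 0, 0, 0, -4, 0, 0, 0, 0, 0, -4, 0, 0, 0, 0, 0, 0, 0, 0, 0])

```text
time_s: 14.73
ee_pos: [498.7, -248.1, 169.8]
ee_rot: [179.2, 0.4, 88.7]
force: [1.5, -0.2, -0.2]
gripper_width: 60.0
gripper_force: 0.0
```

```bash
python3 - <<'E'
from h import *
f=viewer.grab_frame("wrist"); save(f,"w5"); look(f,[("meter_center",36),("wide_drawer_handle",52),("wide_drawer_floor",19)])
s=sensors.state();print(s["ee_pos"],s["ee_rot"],s["gripper_width"])
E
```

```text
meter_center 0.98 [311. 194.] [ 495. -247.   36.]
wide_drawer_handle 0.89 [304.  67.] [ 493. -133.   52.]
[ 493.65555007 -245.49838613  160.78222331] [-1.79880690e+02 -5.53794435e-02  8.86817940e+01] 60.010206580660125
```

View pics/w5.png

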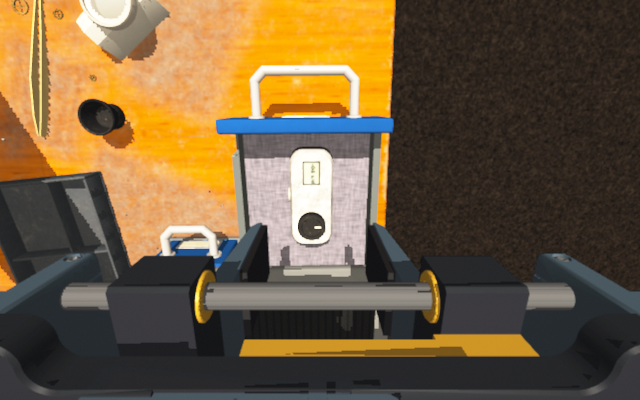

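The meter lies flat in the drawer, dial up, at columns 291–332, rows 148–244. I close the fingers, go in front of the handle and push the drawer shut.

Request:
step_arm(plan=[3.2, 0, 0, 0, 0, 0, 3.2, 0, 0, 0, 0, 0, 3.2, 0, 0, 0, 0, 0, 3.2, 0, 0, 0, 0, 0, 3.2, 0, 0, 0, 0, 0], hand=0)

```text
time_s: 15.35
ee_pos: [496.7, -84.4, 159.8]
ee_rot: [-179.8, -0.0, 88.7]
force: [0.2, -0.2, 0.8]
gripper_width: 29.5
gripper_force: 0.0
```

Request:
step_arm(plan=[0.5, 0, 0, 0, 0, 0, 0, 0, 3.5, 0, 0, 0, 0, 0, 3.5, 0, 0, 0, 0, 0, 3, 0, 0, 0, 0, 0, 1.4, 0, 0, 0])

```text
time_s: 15.77
ee_pos: [494.6, -80.6, 43.1]
ee_rot: [-179.5, -0.1, 88.7]
force: [-1.2, 0.6, -0.7]
gripper_width: 0.7
gripper_force: 0.0
```

Request:
step_arm(plan=[-0.5, 0, 0, 0, 0, 0, -0.8, 0, 0, 0, 0, 0, -0.8, 0, 0, 0, 0, 0, -0.8, 0, 0, 0, 0, 0, -0.6, 0, 0, 0, 0, 0])

```text
time_s: 16.18
ee_pos: [498.4, -117.3, 49.1]
ee_rot: [179.8, 0.0, 88.6]
force: [1.6, 1.9, 0.0]
gripper_width: 0.3
gripper_force: 1.1
```

Request:
step_arm(plan=[-0.6, 0, 0, 0, 0, 0, -0.7, 0, 0, 0, 0, 0, -0.7, 0, 0, 0, 0, 0, -0.7, 0, 0, 0, 0, 0, -0.7, 0, 0, 0, 0, 0])

```text
time_s: 16.6
ee_pos: [496.8, -150.6, 48.2]
ee_rot: [180.0, 0.0, 88.7]
force: [0.4, 2.1, 0.7]
gripper_width: 0.5
gripper_force: 0.9
```

Request:
step_arm(plan=[-0.7, 0, 0, 0, 0, 0, -0.7, 0, 0, 0, 0, 0, -0.7, 0, 0, 0, 0, 0, -0.7, 0, 0, 0, 0, 0, -0.7, 0, 0, 0, 0, 0])

```text
time_s: 17.02
ee_pos: [496.0, -185.6, 47.9]
ee_rot: [180.0, 0.0, 88.7]
force: [1.4, 1.2, 0.3]
gripper_width: 0.9
gripper_force: 0.9
```

Request:
step_arm(plan=[-0.7, 0, 0, 0, 0, 0, -0.7, 0, 0, 0, 0, 0, -0.7, 0, 0, 0, 0, 0, -0.7, 0, 0, 0, 0, 0, -0.7, 0, 0, 0, 0, 0])

```text
time_s: 17.43
ee_pos: [495.0, -220.6, 47.9]
ee_rot: [-180.0, -0.0, 88.7]
force: [1.8, 1.1, -0.1]
gripper_width: 0.4
gripper_force: 0.9
```

Request:
step_arm(plan=[-0.4, 0, 0, 0, 0, 0, -0.4, 0, 0, 0, 0, 0, -0.4, 0, 0, 0, 0, 0, -0.3, 0, 0, 0, 0, 0, -0.3, 0, 0, 0, 0, 0])

```text
time_s: 17.85
ee_pos: [494.6, -238.1, 47.9]
ee_rot: [-180.0, -0.0, 88.7]
force: [0.3, 1.6, -0.4]
gripper_width: 0.7
gripper_force: 0.7
```

Request:
step_arm(plan=[-0.3, 0, 0, 0, 0, 0, -0.3, 0, 0, 0, 0, 0, -0.2, 0, 0, 0, 0, 0, -0.1, 0, 0, 0, 0, 0])

```text
time_s: 18.18
ee_pos: [494.4, -245.1, 47.9]
ee_rot: [-180.0, -0.2, 88.6]
force: [3.9, 10.9, 2.6]
gripper_width: 0.6
gripper_force: 5.6
```

Request:
step_arm(plan=[-0.2, 0, 0, 0, 0, 0, -0.1, 0, 0, 0, 0, 0])

```text
time_s: 18.35
ee_pos: [494.4, -245.3, 47.9]
ee_rot: [-179.9, -0.5, 88.5]
force: [4.9, 21.0, 5.1]
gripper_width: 0.5
gripper_force: 10.3
```

Request:
step_arm(plan=[1.5, 0, 0, 0, 0, 0, 2.5, 0, 0, 0, 0, 0, 3, 0, -2, 0, 0, 0, 3, 0, -4, 0, 0, 0, 0, 0, -4, 0, 0, 0])

```text
time_s: 18.77
ee_pos: [493.9, -151.0, 140.1]
ee_rot: [-179.6, -0.2, 88.9]
force: [0.8, -1.2, -0.2]
gripper_width: 0.5
gripper_force: 0.0
```

Request:
step_arm(plan=[4, 0, -4, 0, 0, 0, 4, 0, 0, 0, 0, 0, 4, 0, 0, 0, 0, 0, 4, 0, 0, 0, 0, 0, 0, 0, 0, 0, 0, 0])

```text
time_s: 19.18
ee_pos: [499.5, -0.2, 171.0]
ee_rot: [180.0, -0.1, 89.0]
force: [0.3, -0.7, -0.3]
gripper_width: 0.4
gripper_force: 0.0
```

```bash
python3 - <<'E'
from h import *
f=viewer.grab_frame("top"); look(f,[("narrow_drawer_handle",52),("wide_drawer_handle",52)])
g=viewer.grab_frame("scene"); look(g,[("narrow_drawer_handle",52),("wide_drawer_handle",52)])
a=cv2.resize(f["img"][140:250,355:485],None,fx=5,fy=5,interpolation=cv2.INTER_CUBIC); cv2.imwrite("pics/end.png",a[:,:,::-1])
E
```

```text
narrow_drawer_handle 0.58 [382. 219.] [ 387. -268.   52.]
narrow_drawer_handle 0.4 [190. 201.] [436. 209.  52.]
wide_drawer_handle 0.87 [378. 178.] [ 491. -262.   52.]
narrow_drawer_handle 0.42 [308. 248.] [ 372. -271.   52.]
wide_drawer_handle 0.64 [352. 240.] [ 494. -266.   52.]
```

View pics/end.png

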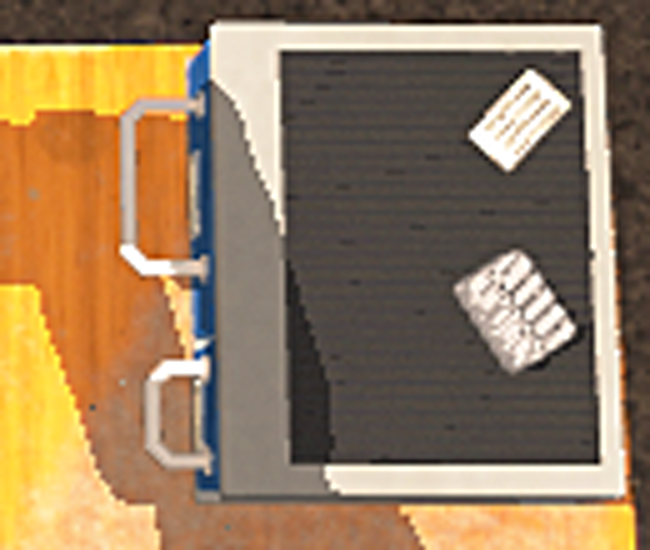

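Both fronts are flush with the chest. The wide bar is back at crop column 127, the same as at the start, and the narrow bar is at 152. The pin pack and bracelet block have not moved. I hand the job in.

```bash
python3 -c "
from workcell import env; print(env.job_done())"
```

```text
the job is handed in; nothing more can be done
None
```

The job is handed in: the meter was set down flat, dial up, in the wide drawer, and the last picture shows both drawers shut and the two items on the chest top unmoved; the judge's result was not shown.

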